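# Load the graded jar set on the kiln shelf, smallest by the cone pack

### The job

Load the four dry-glazed jars onto the kiln shelf, one standing upright and centred on each drip cookie, graded by size along the row: the smallest on the cookie next to the cone pack, so that the cones can still be seen through the spy hole, then ever larger to the largest at the far end. The glaze is raw, so set the jars down without dropping or toppling any, and leave the cone pack and the glaze test tile standing where they are.

Things in the scene. Friction and masses are not known exactly. Their poses are not given: they have to be found in the camera images.
- jar_1: The largest jar of the set: open straight round ceramic jar, off-white, bare brown foot band. 66 mm diameter, 125 mm tall, walls 4.5 mm, about 280 g. Stands on the table, robot's right. Origin: centre of its underside, z up; x, y mean nothing. Near the jars lie small tools under 25 mm high; a bowl 40 mm high stands beyond them.
- jar_2: The second largest jar of the set: open straight round ceramic jar, off-white, bare brown foot band. 58 mm diameter, 102 mm tall, walls 4.5 mm, about 200 g. Stands on the table, robot's right. Origin: centre of its underside, z up; x, y mean nothing.
- jar_3: The third largest jar of the set: open straight round ceramic jar, off-white, bare brown foot band. 50 mm diameter, 80 mm tall, walls 4.5 mm, about 140 g. Stands on the table, robot's right. Origin: centre of its underside, z up; x, y mean nothing.
- jar_4: The smallest jar of the set: open straight round ceramic jar, off-white, bare brown foot band. 42 mm diameter, 60 mm tall, walls 4.5 mm, about 90 g. Stands on the table, robot's right. Origin: centre of its underside, z up; x, y mean nothing.
- cookie_1: One of four identical drip cookies: brown clay disc, 86 mm diameter, 8 mm thick, fixed on the kiln shelf. Origin: centre of its underside, z up. They lie in a row, about 95 mm apart; their numbers say nothing about their places in it. The shelf: fixed pale slab, 200 x 490 mm, its top 43 mm above the table.
- cookie_2: One of four identical drip cookies: brown clay disc, 86 mm diameter, 8 mm thick, fixed on the kiln shelf. Origin: centre of its underside, z up.
- cookie_3: One of four identical drip cookies: brown clay disc, 86 mm diameter, 8 mm thick, fixed on the kiln shelf. Origin: centre of its underside, z up.
- cookie_4: One of four identical drip cookies: brown clay disc, 86 mm diameter, 8 mm thick, fixed on the kiln shelf. Origin: centre of its underside, z up.
- cone_pack: Witness cone pack: brown clay pad 76 x 28 x 14 mm carrying three slim pale pointed cones, 72 mm tall in all. Loose, stands on the kiln shelf at one end of the row (either end), about 70 mm beyond the last cookie's centre, its pad's length across the row. Origin: centre of its underside, x along the pad.
- test_tile: Glaze test tile: an upright tile 50 mm wide, 8 mm thick and 68 mm tall on a flat foot 50 x 46 mm, brown with a grey-green glazed face. Loose, stands on the kiln shelf at the other end of the row, about 70 mm beyond the last cookie's centre. Origin: centre of its underside, z up.
There are look-alikes about, which are no part of the job. Leave any purple or yellow look-alike of the jar_3 alone.

How it is judged:
By the outcome, as a careful person would: the job done as asked, in the order asked, and still so for the second after the job is handed in, with the robot touching nothing.
It also fails if it takes over 128 s, if anything falls off the work surface, if the arm or the gripper's body presses on something with over 40 N, if the wrist force passes 120 N, or if a joint passes its speed limit or range.

### The arm

A 6-joint arm with a two-finger parallel gripper is mounted at the origin on the work surface. World frame = base frame: x ahead of the robot, y to its left, z up, the work surface at z = 0. Lengths are in m, angles in rad, forces in N, time in s.
With the tool pointing down it reaches from about 0.35 to 0.975 m from the base axis. Payload 4.9 kg.
Tool frame: the origin (TCP) lies midway between the tips of the shut fingers; the grasp point (between the pads) lies 19 mm behind it; z points along the fingers, y is the line along which they close (so a half turn about z gives the same grasp; the last joint's range is limited). The gripper opens to 85 mm and grips with 20 to 120 N. Pads are 22 mm wide; open, the fingers measure 114 mm over their backs; the gripper's body (76 mm by 85 mm) begins 54 mm behind the grasp point. The pads swing forward as they close: fully open they stand 13 mm farther back than shut.
Start: joints at [-1.259, 0.053, 1.613, -0, 1.476, -0.119], TCP at [0.261, -0.568, 0.231] pointing down, gripper open.
Joint ranges: [-3.01, 3.01], [-1.01, 2.22], [0.06, 2.58], [-1.02, 4.17], [0.09, 2.62], [-3.14, 3.14]. Speed limits (rad/s): [2.57, 2.57, 3.14, 3.14, 3.14, 3.14].

### API

Orientations are given as a rotation vector (axis times angle).
In Python, from station import ctrl gives the robot as it stands.
- The arm moves only by the tool step_arm, never from a script. Its argument "targets" is a list of rows, each an object with "travel": the shift along the world's x, y, z as a fraction of full scale, a list of three; "angular": the turn, a rotation vector about the world's x, y, z as a fraction of full scale, a list of three; "gripper": the opening, from 0 (shut) to 1 (fully open). In form: [{"travel": [x, y, z], "angular": [rx, ry, rz], "gripper": gripper}, ...]. A call has 1 to 10 rows; each row is the pose to reach, as a shift and turn from the pose commanded when the call began; what a row does not reach only later rows make up. Full scale, the value 1, is 0.6 m for a shift and pi/4 rad for a turn. A row lasts 1/10 s, in which the tool goes at most 50 mm and 8.59 degrees, less where a joint would pass 70% of its speed; a pose out of reach is approached as far as the arm can. A call with a number of a shift or a turn outside -1 to 1 is refused whole. A call with a gripper value outside its range is refused whole. The fingers move at their own pace and stop on an object; "squeeze" is the grip in N (left out, the last holds). Time passes only in rows, so rows that repeat a pose let the fingers close. It gives the time, the measured TCP pose, the force, the opening and the grip force at its end, in the units of the state.
- ctrl.get_obs(): the state, without advancing time (a new reading comes with each control period).
- ctrl.get_image(name): name is "scene" or "top" or "wrist"; returns a dict with "img" (420x560x3 uint8, red, green, blue), "fx", "fy", "cx", "cy" (pixels), "D" ([k1, k2, p1, p2, k3] as OpenCV has them; the pictures are not rectified), "rvec" (rotation vector, rad) and "tvec" (3), from world to camera coordinates, as OpenCV has them. Camera axes: x right, y down, z forward; pixel columns grow to the right and rows downward; lengths in m; the calibration is good to about 2 mm. A picture is of the moment at which its call begins. There is no depth.
- ctrl.finish_job(): hands the job in; it is judged then, once.
The state is a dict: "t": time; "q": joint angles; "dq": joint speeds; "effort": joint torques, N m; "tool_pos": TCP position; "tool_rot": TCP orientation; "contact_force": force on the tool from outside, world axes, zero at the start; "wrist_torque": the same for the moment, N m; "opening": finger opening in m; "grip_force": force on a finger pad.
Only numpy, scipy, OpenCV 4.12 (cv2) and the standard library are available. Lean on these libraries where they do the work, as an engineer would, in place of code of your own. Each camera call takes 0.05 s, during which the arm holds its last target. There are 200 camera calls.

## Working session

There is one attempt and no reset: what is moved stays moved. The work goes in short steps, Python scripts to look and compute and a tool call to move; the robot and the scene stay as the last step left them, time stands still between calls to the robot, and variables do not carry over. Pictures are saved under pics/ and viewed, at most 14 in all, crops included, and the job is handed in when it is done.

Besides the shell and the picture viewer there is one more tool, called by a JSON object that holds its "op" and its "data". step_arm: Moves the arm, as the interface text tells. Its arguments: {"type":"object","properties":{"targets":{"type":"array"},"squeeze":{"type":"number"}},"required":["targets"]}

```bash
mkdir -p pics; cat > h.py <<'E'
import numpy as np,cv2,pickle
from station import ctrl
def snap(n,f):
    d=ctrl.get_image(n); cv2.imwrite(f'pics/{f}.png',d['img'][:,:,::-1]); pickle.dump(d,open(f'pics/{f}.pkl','wb')); return d
def load(f): return pickle.load(open(f'pics/{f}.pkl','rb'))
def K(d): return np.array([[d['fx'],0,d['cx']],[0,d['fy'],d['cy']],[0,0,1.]])
def w(d,u,v,z):
    p=cv2.undistortPoints(np.array([[[u,v]]],float),K(d),np.array(d['D']))[0,0]
    R=cv2.Rodrigues(np.array(d['rvec'],float))[0]; t=np.array(d['tvec'],float).ravel()
    r=R.T@np.array([p[0],p[1],1]); c=-R.T@t
    return c+r*(z-c[2])/r[2]
def px(d,P): return cv2.projectPoints(np.array(P,float).reshape(-1,3),np.array(d['rvec'],float),np.array(d['tvec'],float),K(d),np.array(d['D']))[0].reshape(-1,2)
def crop(f,g,x0,y0,x1,y1,s):
    cv2.imwrite(f'pics/{g}.png',cv2.resize(load(f)['img'][y0:y1,x0:x1,::-1],None,fx=s,fy=s,interpolation=cv2.INTER_CUBIC))
E
python3 - <<'E'
from h import *
a=snap('top','top0'); b=snap('scene','scene0')
for d in (a,b):
    R=cv2.Rodrigues(np.array(d['rvec'],float))[0]; print(-R.T@np.array(d['tvec']).ravel(),d['fx'],px(d,[[.5,0,0],[.5,-.4,0],[.5,.4,0],[.8,0,0]]))
print(ctrl.get_obs())
E
```

```text
[ 0.41616032 -0.03701335  1.05537494] 400.9195104105294 [[276.56631301 224.38170997]
 [428.77248947 220.28107597]
 [126.15074528 228.40576264]
 [274.02212961 114.81410162]]
[ 0.9691798  -0.62756933  1.29457616] 502.58760846935957 [[272.6997125  199.1966349 ]
 [189.42293235 304.30659454]
 [339.93312165 114.61948578]
 [359.44971287 249.06891831]]
{'t': 0.1, 'q': array([-1.25899884e+00,  5.32950531e-02,  1.61417331e+00,  1.09015871e-05,
        1.47602632e+00, -1.19017762e-01]), 'dq': array([ 0.00060754, -0.00187293, -0.00208584, -0.00194848,  0.00177966,
        0.00091837]), 'effort': array([ 6.11625292e-04, -3.94907463e+01, -3.71363032e+01, -1.05640179e-04,
        3.93429204e-03,  6.22088301e-07]), 'tool_pos': array([ 0.26082194, -0.56734057,  0.23017343]), 'tool_rot': array([-3.06713827e+00, -6.71095280e-01,  2.70408260e-04]), 'contact_force': array([-0.71857328, -0.36181128,  0.33058771]), 'wrist_torque': array([ 0.01495852, -0.01598791,  0.05087489]), 'grip_force': 0.0, 'opening': 0.0853823008912099}
```

View pics/top0.png

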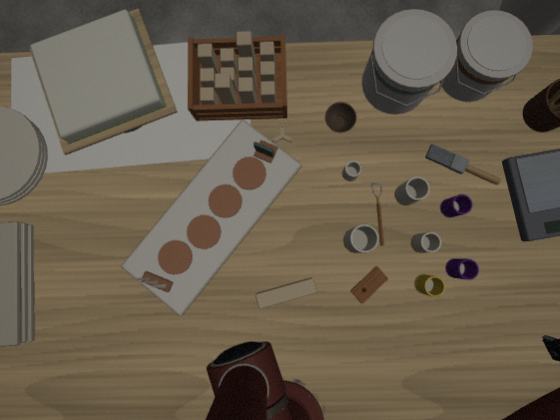

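View pics/scene0.png

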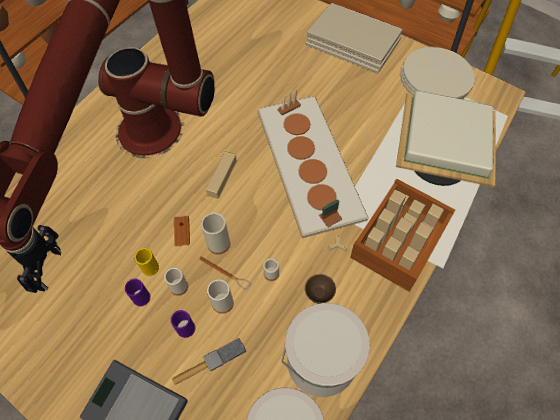

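The top view shows the shelf with cookies at about (175,257), (204,232), (225,201) and (249,173). The cone pack is at the lower-left end (155,282) and the tile at the upper-right end (265,152). The jars are at (352,170), (416,189), (364,239) and (429,242), with two purple and one yellow look-alike at the right. The next step is to enlarge the crops.

```bash
python3 - <<'E'
from h import *
crop('top0','c1',325,140,485,310,3.5)
crop('top0','c2',115,110,305,320,2.8)
E
```

```text
(no output)
```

View pics/c1.png

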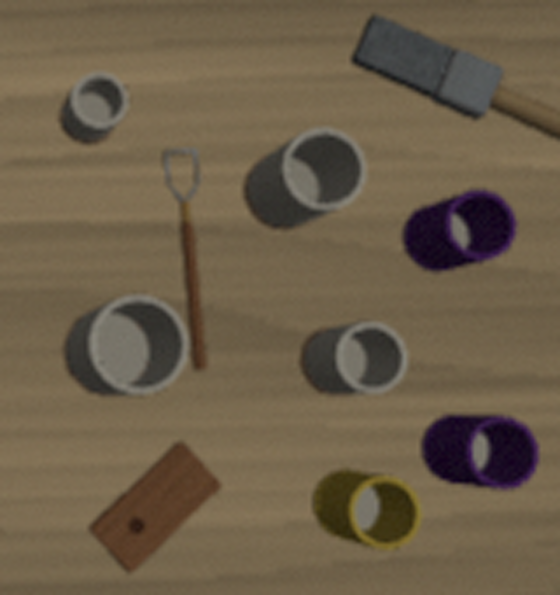

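View pics/c2.png

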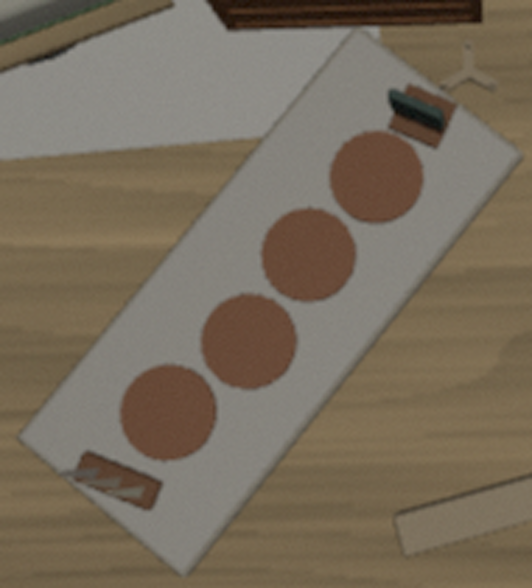

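```bash
python3 - <<'E'
from h import *
d=load('top0');s=load('scene0')
im=s['img'].copy(); im=cv2.resize(im,None,fx=2,fy=2); it=cv2.resize(d['img'],None,fx=2,fy=2)
def circ(x,y,z,r):
    a=np.linspace(0,2*np.pi,60); return np.c_[x+r*np.cos(a),y+r*np.sin(a),0*a+z]
def dr(c):
    for i,dd in ((im,s),(it,d)):
        cv2.polylines(i,[np.round((px(dd,c)*2+.5)*8).astype(int)],True,(0,255,0),1,cv2.LINE_AA,3)
J={1:(138.5,344.5,.125,.033),2:(323.5,169,.102,.029),3:(371.5,357.5,.08,.025),4:(98,101.5,.06,.021)}
for k,(x,y,z,r) in J.items():
    p=w(d,(x+.5)/3.5-.5+325,(y+.5)/3.5-.5+140,z); print(k,p.round(4)); dr(circ(p[0],p[1],z,r)); dr(circ(p[0],p[1],0,r))
C={'a':(169,412),'b':(249,341.5),'c':(309.5,254.5),'d':(377,177)}
q=None
for k,(x,y) in C.items():
    p=w(d,(x+.5)/2.8-.5+115,(y+.5)/2.8-.5+110,.051); print(k,p.round(4), None if q is None else np.linalg.norm(p-q)); q=p; dr(circ(p[0],p[1],.051,.043))
for n,(u,v) in dict(shA=(185,575),shB=(20,436),shC=(362,28),shD=(522,153),cone=(118,481),tile=(424,116)).items(): print(n,w(d,u/2.8+115,v/2.8+110,.043).round(3))
for n,(u,v) in dict(bowl=(340,117),pur1=(462,204),pur2=(468,269),yel=(434,286)).items(): print(n,w(d,u,v,.08 if n!='bowl' else .04).round(3))
cv2.imwrite('pics/ov.png',im[380:640,200:780,::-1].repeat(1,0)); 
cv2.imwrite('pics/ov.png',np.vstack([cv2.resize(im[180:640,220:760,::-1],None,fx=1.1,fy=1.1)]))
E
```

```text
1 [ 0.453 -0.206  0.125]
2 [ 0.5703 -0.3424  0.102 ]
3 [ 0.4416 -0.3737  0.08  ]
4 [ 0.631  -0.1974  0.06  ]
a [0.4215 0.254  0.051 ] None
b [0.4826 0.1822 0.051 ] 0.09427164581674209
c [0.56   0.1271 0.051 ] 0.09499734659887157
d [0.6296 0.0648 0.051 ] 0.09346636262402877
shA [0.277 0.24  0.043]
shB [0.403 0.39  0.043]
shC [0.773 0.077 0.043]
shD [ 0.649 -0.069  0.043]
cone [0.361 0.301 0.043]
tile [0.687 0.02  0.043]
bowl [ 0.774 -0.174  0.04 ]
pur1 [ 0.531 -0.456  0.08 ]
pur2 [ 0.374 -0.458  0.08 ]
yel [ 0.337 -0.374  0.08 ]
```

View pics/ov.png

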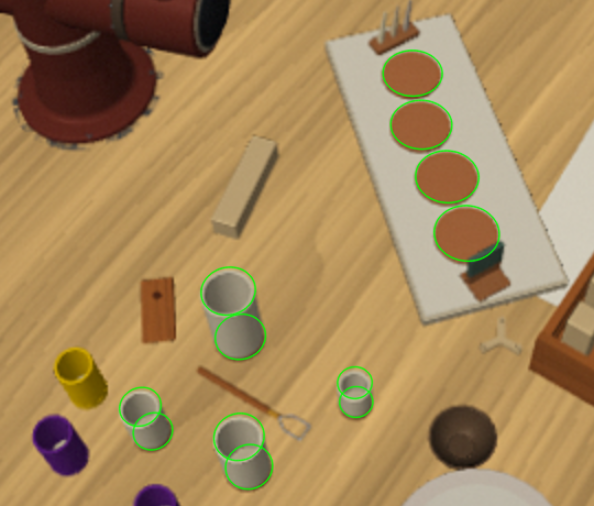

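The overlay fits all four jars and all four cookies to within a couple of mm. Next I pick jar_4, with the fingers set to close across the row.

{"op": "step_arm", "data": {"targets": [{"travel": [0.06,0.06,0],"angular": [0,0,-0.15],"gripper": 1},{"travel": [0.12,0.12,0],"angular": [0,0,-0.3],"gripper": 1},{"travel": [0.18,0.18,0],"angular": [0,0,-0.45],"gripper": 1},{"travel": [0.24,0.24,0],"angular": [0,0,-0.6],"gripper": 1},{"travel": [0.3,0.3,0],"angular": [0,0,-0.75],"gripper": 1},{"travel": [0.36,0.36,0],"angular": [0,0,-0.9],"gripper": 1},{"travel": [0.42,0.42,0],"angular": [0,0,-1],"gripper": 1},{"travel": [0.48,0.48,0],"angular": [0,0,-1],"gripper": 1},{"travel": [0.55,0.55,0],"angular": [0,0,-1],"gripper": 1},{"travel": [0.617,0.618,0],"angular": [0,0,-1],"gripper": 1}], "squeeze": 40}}

```text
t: 1.1
tool_pos: [0.6153, -0.2123, 0.2307]
tool_rot: [-3.092, 0.554, 0.001]
contact_force: [0.6, -0.6, -0.3]
opening: 0.0853
grip_force: 0.0
```

{"op": "step_arm", "data": {"targets": [{"travel": [0,0,0],"angular": [0,0,-0.15],"gripper": 1},{"travel": [0,0,0],"angular": [0,0,-0.3],"gripper": 1},{"travel": [0,0,-0.05],"angular": [0,0,-0.489],"gripper": 1},{"travel": [0,0,-0.1],"angular": [0,0,-0.489],"gripper": 1},{"travel": [0,0,-0.15],"angular": [0,0,-0.489],"gripper": 1},{"travel": [0,0,-0.18],"angular": [0,0,-0.489],"gripper": 1},{"travel": [0,0,-0.18],"angular": [0,0,-0.489],"gripper": 1},{"travel": [0,0,-0.18],"angular": [0,0,-0.489],"gripper": 1}]}}

```text
t: 1.9
tool_pos: [0.6146, -0.2143, 0.1237]
tool_rot: [-2.93, 1.134, -0.0]
contact_force: [-0.0, 0.1, -0.5]
opening: 0.0856
grip_force: 0.0
```

```bash
python3 - <<'E'
from h import *
snap('wrist','w1'); o=ctrl.get_obs(); print(o['t'],o['tool_pos'],o['tool_rot'],o['contact_force'],o['q'])
d=load('w1'); im=d['img'].copy(); im=cv2.resize(im,None,fx=1.3,fy=1.3)
a=np.linspace(0,2*np.pi,60)
for z in (.06,0): cv2.polylines(im,[(px(d,np.c_[.631+.021*np.cos(a),-.1974+.021*np.sin(a),0*a+z])*1.3).astype(int)],True,(0,255,0),1)
cv2.imwrite('pics/w1o.png',im[:,:,::-1])
E
```

```text
1.95 [ 0.61529139 -0.2146004   0.12505588] [ 2.92954884 -1.13406873  0.0039953 ] [-0.03134539  0.39536965  0.22377049] [-4.49704546e-01  1.95820417e-01  1.63926272e+00  1.09918082e-05
  1.30395849e+00  1.85978579e+00]
```

View pics/w1o.png

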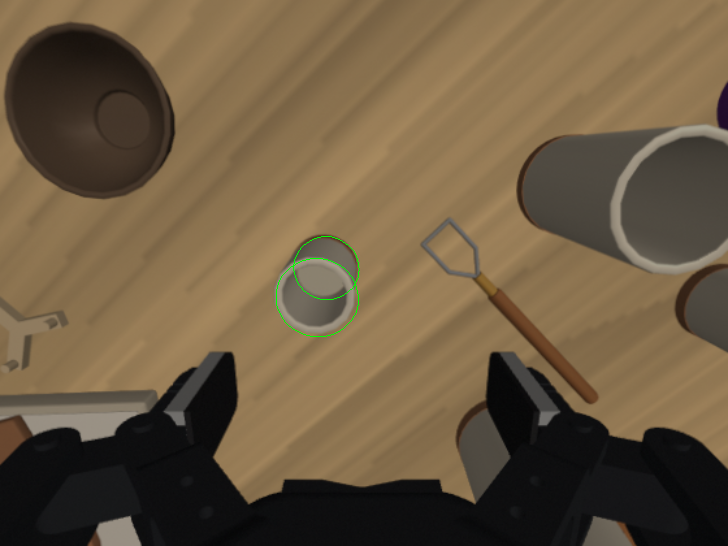

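The wrist view shows jar_4's rim at (316,296), within 1 mm of the prediction. The arm stopped about 17 mm short in x and y, so I correct that, descend and close.

{"op": "step_arm", "data": {"targets": [{"travel": [0.026,0.029,0],"angular": [0,0,0],"gripper": 1},{"travel": [0.026,0.029,0],"angular": [0,0,0],"gripper": 1},{"travel": [0.026,0.029,-0.05],"angular": [0,0,0],"gripper": 1},{"travel": [0.026,0.029,-0.1],"angular": [0,0,0],"gripper": 1},{"travel": [0.026,0.029,-0.14],"angular": [0,0,0],"gripper": 1},{"travel": [0.026,0.029,-0.17],"angular": [0,0,0],"gripper": 1},{"travel": [0.026,0.029,-0.17],"angular": [0,0,0],"gripper": 1}]}}

```text
t: 2.65
tool_pos: [0.6283, -0.1964, 0.0191]
tool_rot: [-2.93, 1.134, 0.007]
contact_force: [-0.6, 1.0, -0.8]
opening: 0.0856
grip_force: 0.0
```

{"op": "step_arm", "data": {"targets": [{"travel": [0,0,0],"angular": [0,0,0],"gripper": 0.7},{"travel": [0,0,0],"angular": [0,0,0],"gripper": 0.6},{"travel": [0,0,0],"angular": [0,0,0],"gripper": 0.5},{"travel": [0,0,0],"angular": [0,0,0],"gripper": 0.4},{"travel": [0,0,0],"angular": [0,0,0],"gripper": 0.3},{"travel": [0,0,0],"angular": [0,0,0],"gripper": 0.3},{"travel": [0,0,0],"angular": [0,0,0],"gripper": 0.3},{"travel": [0,0,0],"angular": [0,0,0],"gripper": 0.3}]}}

```text
t: 3.45
tool_pos: [0.6314, -0.1973, 0.0235]
tool_rot: [2.93, -1.134, 0.005]
contact_force: [0.5, 0.5, 6.3]
opening: 0.04
grip_force: 41.0
```

{"op": "step_arm", "data": {"targets": [{"travel": [0,0,0.02],"angular": [0,0,0],"gripper": 0.3},{"travel": [0,0,0.06],"angular": [0,0,0],"gripper": 0.3},{"travel": [0,0,0.12],"angular": [0,0,0],"gripper": 0.3},{"travel": [0,0.02,0.18],"angular": [0,0,0],"gripper": 0.3},{"travel": [-0.02,0.06,0.24],"angular": [0,0,0],"gripper": 0.3},{"travel": [-0.05,0.11,0.28],"angular": [0,0,0],"gripper": 0.3},{"travel": [-0.08,0.17,0.28],"angular": [0,0,0],"gripper": 0.3},{"travel": [-0.11,0.23,0.28],"angular": [0,0,0],"gripper": 0.3},{"travel": [-0.14,0.29,0.28],"angular": [0,0,0],"gripper": 0.3},{"travel": [-0.16,0.34,0.28],"angular": [0,0,0],"gripper": 0.3}]}}

```text
t: 4.45
tool_pos: [0.5322, 0.009, 0.1894]
tool_rot: [-2.93, 1.134, 0.001]
contact_force: [1.2, 0.1, -1.5]
opening: 0.0408
grip_force: 40.6
```

{"op": "step_arm", "data": {"targets": [{"travel": [-0.03,0.06,0],"angular": [0,0,0],"gripper": 0.3},{"travel": [-0.06,0.12,0],"angular": [0,0,0],"gripper": 0.3},{"travel": [-0.09,0.18,0],"angular": [0,0,0],"gripper": 0.3},{"travel": [-0.12,0.24,0],"angular": [0,0,0],"gripper": 0.3},{"travel": [-0.15,0.3,0],"angular": [0,0,0],"gripper": 0.3},{"travel": [-0.17,0.36,0],"angular": [0,0,0],"gripper": 0.3},{"travel": [-0.18,0.39,0],"angular": [0,0,0],"gripper": 0.3},{"travel": [-0.188,0.41,0],"angular": [0,0,0],"gripper": 0.3},{"travel": [-0.19,0.412,0],"angular": [0,0,0],"gripper": 0.3},{"travel": [-0.19,0.412,0],"angular": [0,0,0],"gripper": 0.3}]}}

```text
t: 5.45
tool_pos: [0.4199, 0.2541, 0.1892]
tool_rot: [2.929, -1.134, 0.0]
contact_force: [-0.2, -0.8, -0.7]
opening: 0.0408
grip_force: 40.6
```

```bash
python3 - <<'E'
from h import *
snap('scene','s1'); o=ctrl.get_obs(); print(o['t'],o['tool_pos'],o['contact_force'],o['opening'],o['grip_force'])
crop('s1','s1c',210,50,410,250,3)
E
```

```text
5.5 [0.42013638 0.25374911 0.189245  ] [ 0.44422136 -0.99459128 -0.83080994] 0.04057966563039619 40.60710203368217
```

View pics/s1c.png

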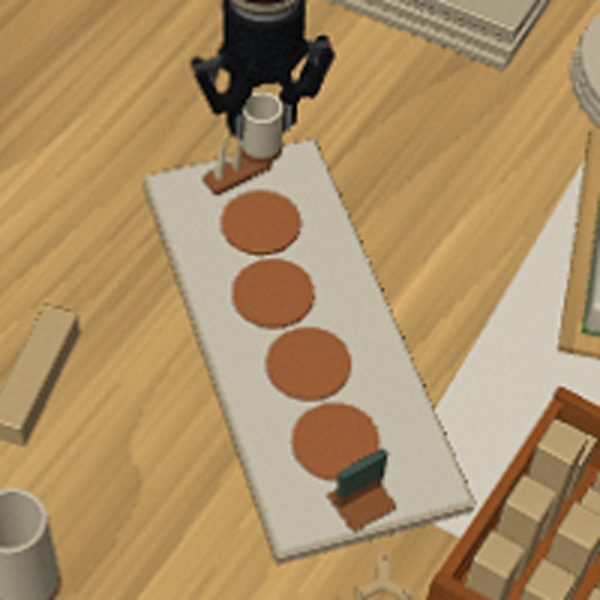

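Jar_4 hangs upright above the cone end; the scene view shows its first cookie at crop (260,222). I lower it.

{"op": "step_arm", "data": {"targets": [{"travel": [0.002,0,-0.03],"angular": [0,0,0],"gripper": 0.3},{"travel": [0.002,0,-0.07],"angular": [0,0,0],"gripper": 0.3},{"travel": [0.002,0,-0.11],"angular": [0,0,0],"gripper": 0.3},{"travel": [0.002,0,-0.15],"angular": [0,0,0],"gripper": 0.3},{"travel": [0.002,0,-0.17],"angular": [0,0,0],"gripper": 0.3},{"travel": [0.002,0,-0.18],"angular": [0,0,0],"gripper": 0.3},{"travel": [0.002,0,-0.184],"angular": [0,0,0],"gripper": 0.3},{"travel": [0.002,0,-0.186],"angular": [0,0,0],"gripper": 0.3},{"travel": [0.002,0,-0.186],"angular": [0,0,0],"gripper": 0.3},{"travel": [0.002,0,-0.186],"angular": [0,0,0],"gripper": 0.3}]}}

```text
t: 6.5
tool_pos: [0.4218, 0.2548, 0.0787]
tool_rot: [-2.929, 1.133, -0.002]
contact_force: [-0.4, 0.4, -0.2]
opening: 0.0407
grip_force: 40.6
```

{"op": "step_arm", "data": {"targets": [{"travel": [0,0,-0.002],"angular": [0,0,0],"gripper": 0.3},{"travel": [0,0,-0.004],"angular": [0,0,0],"gripper": 0.3},{"travel": [0,0,-0.004],"angular": [0,0,0],"gripper": 0.3},{"travel": [0,0,-0.004],"angular": [0,0,0],"gripper": 0.3}]}}

```text
t: 6.9
tool_pos: [0.4211, 0.2545, 0.0753]
tool_rot: [2.93, -1.134, -0.0]
contact_force: [0.1, -0.6, -0.6]
opening: 0.0407
grip_force: 40.6
```

{"op": "step_arm", "data": {"targets": [{"travel": [0,0,-0.001],"angular": [0,0,0],"gripper": 0.3},{"travel": [0,0,-0.002],"angular": [0,0,0],"gripper": 0.3},{"travel": [0,0,-0.002],"angular": [0,0,0],"gripper": 0.3},{"travel": [0,0,-0.002],"angular": [0,0,0],"gripper": 0.3}]}}

```text
t: 7.3
tool_pos: [0.4212, 0.2545, 0.0744]
tool_rot: [2.93, -1.134, -0.0]
contact_force: [-1.5, -0.5, 2.4]
opening: 0.0406
grip_force: 40.8
```

{"op": "step_arm", "data": {"targets": [{"travel": [0,0,-0.001],"angular": [0,0,0],"gripper": 0.3},{"travel": [0,0,-0.001],"angular": [0,0,0],"gripper": 0.3},{"travel": [0,0,-0.001],"angular": [0,0,0],"gripper": 0.5},{"travel": [0,0,-0.001],"angular": [0,0,0],"gripper": 0.55},{"travel": [0,0,-0.001],"angular": [0,0,0],"gripper": 0.65},{"travel": [0,0,-0.001],"angular": [0,0,0],"gripper": 0.8},{"travel": [0,0,-0.001],"angular": [0,0,0],"gripper": 0.9},{"travel": [0,0,0.02],"angular": [0,0,0],"gripper": 0.9},{"travel": [0,0,0.08],"angular": [0,0,0],"gripper": 0.9},{"travel": [0,0,0.15],"angular": [0,0,0],"gripper": 1}]}}

```text
t: 8.3
tool_pos: [0.4199, 0.254, 0.1642]
tool_rot: [2.927, -1.133, -0.004]
contact_force: [0.3, -0.3, 1.9]
opening: 0.0854
grip_force: 0.0
```

{"op": "step_arm", "data": {"targets": [{"travel": [0,-0.05,0.08],"angular": [0,0,0],"gripper": 1},{"travel": [0,-0.12,0.1],"angular": [0,0,0],"gripper": 1},{"travel": [0,-0.2,0.1],"angular": [0,0,0],"gripper": 1},{"travel": [0,-0.28,0.1],"angular": [0,0,0],"gripper": 1},{"travel": [0,-0.36,0.1],"angular": [0,0,0],"gripper": 1},{"travel": [0,-0.44,0.1],"angular": [0,0,0],"gripper": 1},{"travel": [0,-0.52,0.1],"angular": [0,0,0],"gripper": 1},{"travel": [0,-0.6,0.1],"angular": [0,0,0],"gripper": 1},{"travel": [0,-0.65,0.1],"angular": [0,0,0],"gripper": 1},{"travel": [0,-0.65,0.1],"angular": [0,0,0],"gripper": 1}]}}

```text
t: 9.3
tool_pos: [0.4209, -0.1386, 0.2252]
tool_rot: [2.926, -1.142, 0.002]
contact_force: [-0.2, 0.2, 0.1]
opening: 0.0856
grip_force: 0.0
```

```bash
cat >> h.py <<'E'
def circ(x,y,z,r):
    a=np.linspace(0,2*np.pi,60); return np.c_[x+r*np.cos(a),y+r*np.sin(a),0*a+z]
def ov(f,g,cs,x0,y0,x1,y1,s):
    d=load(f); im=cv2.resize(d['img'][y0:y1,x0:x1,::-1],None,fx=s,fy=s,interpolation=cv2.INTER_CUBIC)
    for c in cs: cv2.polylines(im,[np.round(((px(d,circ(*c))-[x0,y0]+.5)*s-.5)*8).astype(int)],True,(0,255,0),1,cv2.LINE_AA,3)
    cv2.imwrite(f'pics/{g}.png',im)
E
python3 - <<'E'
from h import *
snap('top','t1'); o=ctrl.get_obs(); print(o['t'],o['tool_pos'],o['contact_force'],o['opening'])
ov('t1','t1c',[(.4215,.254,.051,.043),(.4215,.254,.111,.021)],120,200,220,310,5)
E
```

```text
9.35 [ 0.42100993 -0.13692364  0.22499811] [0.31214575 0.65589376 0.25707638] 0.08542745846500685
```

View pics/t1c.png

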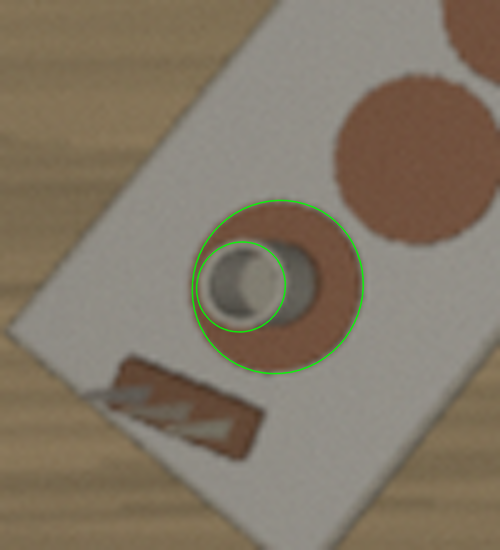

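Jar_4 stands centred on its cookie: its rim and the cookie edge match the overlay circles to within 1 mm. Jar_3 is next.

{"op": "step_arm", "data": {"targets": [{"travel": [0.01,-0.07,0],"angular": [0,0,0],"gripper": 1},{"travel": [0.02,-0.14,0],"angular": [0,0,0],"gripper": 1},{"travel": [0.034,-0.21,0],"angular": [0,0,0],"gripper": 1},{"travel": [0.034,-0.28,0],"angular": [0,0,0],"gripper": 1},{"travel": [0.034,-0.34,0],"angular": [0,0,0],"gripper": 1},{"travel": [0.034,-0.38,0],"angular": [0,0,0],"gripper": 1},{"travel": [0.034,-0.395,-0.05],"angular": [0,0,0],"gripper": 1},{"travel": [0.034,-0.395,-0.1],"angular": [0,0,0],"gripper": 1},{"travel": [0.034,-0.395,-0.13],"angular": [0,0,0],"gripper": 1},{"travel": [0.034,-0.395,-0.13],"angular": [0,0,0],"gripper": 1}]}}

```text
t: 10.35
tool_pos: [0.4407, -0.3697, 0.1428]
tool_rot: [-2.928, 1.131, 0.009]
contact_force: [-0.5, 0.1, -0.4]
opening: 0.0853
grip_force: 0.0
```

{"op": "step_arm", "data": {"targets": [{"travel": [0,0,0],"angular": [0,0,0],"gripper": 1},{"travel": [0,0,0],"angular": [0,0,0],"gripper": 1}]}}

```text
t: 10.55
tool_pos: [0.4427, -0.3727, 0.1483]
tool_rot: [2.929, -1.132, 0.005]
contact_force: [-0.5, -0.2, 1.6]
opening: 0.0854
grip_force: 0.0
```

{"op": "step_arm", "data": {"targets": [{"travel": [-0.002,-0.002,-0.03],"angular": [0,0,0],"gripper": 1},{"travel": [-0.002,-0.002,-0.07],"angular": [0,0,0],"gripper": 1},{"travel": [-0.002,-0.002,-0.11],"angular": [0,0,0],"gripper": 1},{"travel": [-0.002,-0.002,-0.15],"angular": [0,0,0],"gripper": 1},{"travel": [-0.002,-0.002,-0.175],"angular": [0,0,0],"gripper": 1},{"travel": [-0.002,-0.002,-0.182],"angular": [0,0,0],"gripper": 1},{"travel": [-0.002,-0.002,-0.182],"angular": [0,0,0],"gripper": 1},{"travel": [-0.002,-0.002,-0.182],"angular": [0,0,0],"gripper": 1}]}}

```text
t: 11.35
tool_pos: [0.4412, -0.3746, 0.0385]
tool_rot: [2.929, -1.134, 0.004]
contact_force: [-0.3, -1.1, 0.1]
opening: 0.0851
grip_force: 0.0
```

{"op": "step_arm", "data": {"targets": [{"travel": [0,0,0],"angular": [0,0,0],"gripper": 0.8},{"travel": [0,0,0],"angular": [0,0,0],"gripper": 0.7},{"travel": [0,0,0],"angular": [0,0,0],"gripper": 0.6},{"travel": [0,0,0],"angular": [0,0,0],"gripper": 0.5},{"travel": [0,0,0],"angular": [0,0,0],"gripper": 0.4},{"travel": [0,0,0],"angular": [0,0,0],"gripper": 0.4},{"travel": [0,0,0],"angular": [0,0,0],"gripper": 0.4},{"travel": [0,0,0],"angular": [0,0,0],"gripper": 0.4}]}}

```text
t: 12.15
tool_pos: [0.441, -0.3741, 0.0379]
tool_rot: [2.929, -1.134, 0.003]
contact_force: [1.5, 0.8, 4.5]
opening: 0.0495
grip_force: 41.9
```

{"op": "step_arm", "data": {"targets": [{"travel": [0,0,0.02],"angular": [0,0,0],"gripper": 0.4},{"travel": [0,0,0.06],"angular": [0,0,0],"gripper": 0.4},{"travel": [0,0,0.12],"angular": [0,0,0],"gripper": 0.4},{"travel": [0,0,0.18],"angular": [0,0,0],"gripper": 0.4},{"travel": [0,0.01,0.24],"angular": [0,0,0],"gripper": 0.4},{"travel": [0,0.05,0.28],"angular": [0,0,0],"gripper": 0.4},{"travel": [0,0.1,0.3],"angular": [0,0,0],"gripper": 0.4},{"travel": [0,0.16,0.3],"angular": [0,0,0],"gripper": 0.4},{"travel": [0,0.22,0.3],"angular": [0,0,0],"gripper": 0.4},{"travel": [0,0.28,0.3],"angular": [0,0,0],"gripper": 0.4}]}}

```text
t: 13.15
tool_pos: [0.4394, -0.2044, 0.2166]
tool_rot: [2.929, -1.135, -0.002]
contact_force: [1.2, 0.1, -1.2]
opening: 0.0491
grip_force: 41.8
```

{"op": "step_arm", "data": {"targets": [{"travel": [0.01,0.06,0],"angular": [0,0,0],"gripper": 0.4},{"travel": [0.02,0.12,0],"angular": [0,0,0],"gripper": 0.4},{"travel": [0.03,0.18,0],"angular": [0,0,0],"gripper": 0.4},{"travel": [0.04,0.25,0],"angular": [0,0,0],"gripper": 0.4},{"travel": [0.05,0.32,0],"angular": [0,0,0],"gripper": 0.4},{"travel": [0.06,0.39,0],"angular": [0,0,0],"gripper": 0.4},{"travel": [0.069,0.46,0],"angular": [0,0,0],"gripper": 0.4},{"travel": [0.069,0.53,0],"angular": [0,0,0],"gripper": 0.4},{"travel": [0.069,0.58,0],"angular": [0,0,0],"gripper": 0.4},{"travel": [0.069,0.62,0],"angular": [0,0,0],"gripper": 0.4}]}}

```text
t: 14.15
tool_pos: [0.4808, 0.1678, 0.2164]
tool_rot: [2.93, -1.132, -0.002]
contact_force: [-0.4, -0.4, -1.8]
opening: 0.0492
grip_force: 41.8
```

{"op": "step_arm", "data": {"targets": [{"travel": [0,0.015,0],"angular": [0,0,0],"gripper": 0.4},{"travel": [0,0.025,0],"angular": [0,0,0],"gripper": 0.4},{"travel": [0,0.027,0],"angular": [0,0,0],"gripper": 0.4},{"travel": [0,0.027,0],"angular": [0,0,0],"gripper": 0.4},{"travel": [0,0.027,0],"angular": [0,0,0],"gripper": 0.4}]}}

```text
t: 14.65
tool_pos: [0.4819, 0.1816, 0.2169]
tool_rot: [2.929, -1.136, 0.0]
contact_force: [0.2, -0.3, -1.4]
opening: 0.0492
grip_force: 41.9
```

{"op": "step_arm", "data": {"targets": [{"travel": [0.001,0.001,-0.03],"angular": [0,0,0],"gripper": 0.4},{"travel": [0.001,0.001,-0.08],"angular": [0,0,0],"gripper": 0.4},{"travel": [0.001,0.001,-0.13],"angular": [0,0,0],"gripper": 0.4},{"travel": [0.001,0.001,-0.17],"angular": [0,0,0],"gripper": 0.4},{"travel": [0.001,0.001,-0.195],"angular": [0,0,0],"gripper": 0.4},{"travel": [0.001,0.001,-0.204],"angular": [0,0,0],"gripper": 0.4},{"travel": [0.001,0.001,-0.208],"angular": [0,0,0],"gripper": 0.4},{"travel": [0.001,0.001,-0.209],"angular": [0,0,0],"gripper": 0.4},{"travel": [0.001,0.001,-0.21],"angular": [0,0,0],"gripper": 0.4},{"travel": [0.001,0.001,-0.21],"angular": [0,0,0],"gripper": 0.4}]}}

```text
t: 15.65
tool_pos: [0.4831, 0.1833, 0.092]
tool_rot: [-2.929, 1.134, -0.003]
contact_force: [0.7, 0.9, -3.0]
opening: 0.0495
grip_force: 41.9
```

{"op": "step_arm", "data": {"targets": [{"travel": [0,0,-0.001],"angular": [0,0,0],"gripper": 0.4},{"travel": [0,0,-0.002],"angular": [0,0,0],"gripper": 0.4},{"travel": [0,0,-0.002],"angular": [0,0,0],"gripper": 0.4},{"travel": [0,0,-0.002],"angular": [0,0,0],"gripper": 0.4}]}}

```text
t: 16.05
tool_pos: [0.4823, 0.1831, 0.0897]
tool_rot: [2.93, -1.134, -0.0]
contact_force: [-0.1, -0.4, -1.9]
opening: 0.0497
grip_force: 41.9
```

{"op": "step_arm", "data": {"targets": [{"travel": [0,0,-0.001],"angular": [0,0,0],"gripper": 0.4},{"travel": [0,0,-0.002],"angular": [0,0,0],"gripper": 0.4},{"travel": [0,0,-0.003],"angular": [0,0,0],"gripper": 0.4},{"travel": [0,0,-0.003],"angular": [0,0,0],"gripper": 0.4},{"travel": [0,0,-0.003],"angular": [0,0,0],"gripper": 0.4}]}}

```text
t: 16.55
tool_pos: [0.4825, 0.1831, 0.0888]
tool_rot: [2.93, -1.134, -0.0]
contact_force: [-1.8, -0.4, 5.2]
opening: 0.0494
grip_force: 42.3
```

{"op": "step_arm", "data": {"targets": [{"travel": [0,0,0],"angular": [0,0,0],"gripper": 0.58},{"travel": [0,0,0],"angular": [0,0,0],"gripper": 0.63},{"travel": [0,0,0],"angular": [0,0,0],"gripper": 0.7},{"travel": [0,0,0],"angular": [0,0,0],"gripper": 0.8},{"travel": [0,0,0],"angular": [0,0,0],"gripper": 0.9},{"travel": [0,0,0],"angular": [0,0,0],"gripper": 0.9},{"travel": [0,0,0.02],"angular": [0,0,0],"gripper": 0.9},{"travel": [0,0,0.08],"angular": [0,0,0],"gripper": 0.9},{"travel": [0,0,0.15],"angular": [0,0,0],"gripper": 1},{"travel": [0,0,0.2],"angular": [0,0,0],"gripper": 1}]}}

```text
t: 17.55
tool_pos: [0.4832, 0.1833, 0.2118]
tool_rot: [-2.928, 1.133, -0.005]
contact_force: [1.7, -0.2, 0.1]
opening: 0.0853
grip_force: 0.0
```

{"op": "step_arm", "data": {"targets": [{"travel": [0.01,-0.05,0.05],"angular": [0,0,0],"gripper": 1},{"travel": [0.03,-0.12,0.05],"angular": [0,0,0],"gripper": 1},{"travel": [0.05,-0.2,0.05],"angular": [0,0,0],"gripper": 1},{"travel": [0.07,-0.28,0.05],"angular": [0,0,0],"gripper": 1},{"travel": [0.09,-0.36,0.05],"angular": [0,0,0],"gripper": 1},{"travel": [0.11,-0.44,0.05],"angular": [0,0,0],"gripper": 1},{"travel": [0.13,-0.52,0.05],"angular": [0,0,0],"gripper": 1},{"travel": [0.147,-0.6,0.05],"angular": [0,0,0],"gripper": 1},{"travel": [0.147,-0.66,0.05],"angular": [0,0,0],"gripper": 1},{"travel": [0.147,-0.66,0.05],"angular": [0,0,0],"gripper": 1}]}}

```text
t: 18.55
tool_pos: [0.5703, -0.2172, 0.2386]
tool_rot: [2.926, -1.141, 0.001]
contact_force: [0.2, -0.4, 0.3]
opening: 0.0854
grip_force: 0.0
```

```bash
python3 - <<'E'
from h import *
snap('top','t2'); o=ctrl.get_obs(); print(o['t'],o['tool_pos'],o['contact_force'],o['opening'])
ov('t2','t2c',[(.4215,.254,.051,.043),(.4215,.254,.111,.021),(.4826,.1822,.051,.043),(.4826,.1822,.131,.025)],120,180,230,310,4.5)
E
```

```text
18.6 [ 0.57040905 -0.21495145  0.23855245] [ 0.12958672 -0.03261249  0.2255629 ] 0.08532769379898887
```

View pics/t2c.png

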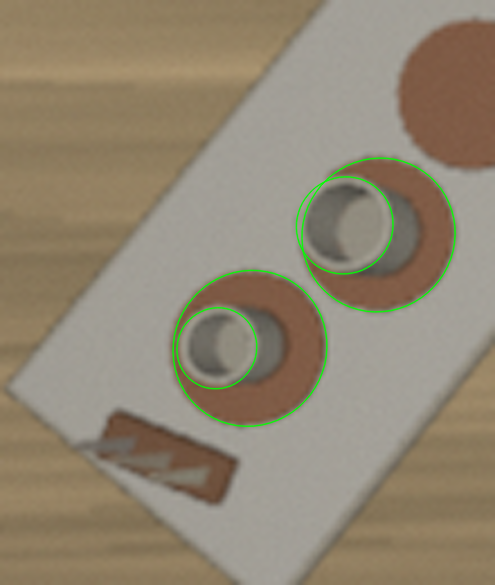

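Jars 4 and 3 both sit within about 1 mm of their cookie centres. Jar_2 is next.

{"op": "step_arm", "data": {"targets": [{"travel": [0,-0.06,0],"angular": [0,0,0],"gripper": 1},{"travel": [0,-0.13,0],"angular": [0,0,0],"gripper": 1},{"travel": [0,-0.19,0],"angular": [0,0,0],"gripper": 1},{"travel": [0,-0.213,-0.03],"angular": [0,0,0],"gripper": 1},{"travel": [0,-0.213,-0.07],"angular": [0,0,0],"gripper": 1},{"travel": [0,-0.213,-0.1],"angular": [0,0,0],"gripper": 1},{"travel": [0,-0.213,-0.1],"angular": [0,0,0],"gripper": 1},{"travel": [0,-0.213,-0.1],"angular": [0,0,0],"gripper": 1}]}}

```text
t: 19.4
tool_pos: [0.5706, -0.3393, 0.1774]
tool_rot: [-2.93, 1.132, 0.002]
contact_force: [0.5, 0.9, 1.1]
opening: 0.0853
grip_force: 0.0
```

{"op": "step_arm", "data": {"targets": [{"travel": [0,-0.004,-0.03],"angular": [0,0,0],"gripper": 1},{"travel": [0,-0.004,-0.07],"angular": [0,0,0],"gripper": 1},{"travel": [0,-0.004,-0.11],"angular": [0,0,0],"gripper": 1},{"travel": [0,-0.004,-0.15],"angular": [0,0,0],"gripper": 1},{"travel": [0,-0.004,-0.18],"angular": [0,0,0],"gripper": 1},{"travel": [0,-0.004,-0.2],"angular": [0,0,0],"gripper": 1},{"travel": [0,-0.004,-0.207],"angular": [0,0,0],"gripper": 1},{"travel": [0,-0.004,-0.207],"angular": [0,0,0],"gripper": 1},{"travel": [0,-0.004,-0.207],"angular": [0,0,0],"gripper": 1}]}}

```text
t: 20.3
tool_pos: [0.5713, -0.3437, 0.055]
tool_rot: [2.929, -1.134, 0.003]
contact_force: [-0.2, -0.5, -0.1]
opening: 0.0855
grip_force: 0.0
```

{"op": "step_arm", "data": {"targets": [{"travel": [0,0,0],"angular": [0,0,0],"gripper": 0.8},{"travel": [0,0,0],"angular": [0,0,0],"gripper": 0.7},{"travel": [0,0,0],"angular": [0,0,0],"gripper": 0.6},{"travel": [0,0,0],"angular": [0,0,0],"gripper": 0.5},{"travel": [0,0,0],"angular": [0,0,0],"gripper": 0.5},{"travel": [0,0,0],"angular": [0,0,0],"gripper": 0.5},{"travel": [0,0,0],"angular": [0,0,0],"gripper": 0.5},{"travel": [0,0,0],"angular": [0,0,0],"gripper": 0.5}]}}

```text
t: 21.1
tool_pos: [0.5714, -0.3436, 0.055]
tool_rot: [2.929, -1.134, 0.003]
contact_force: [0.8, 1.5, 5.4]
opening: 0.0564
grip_force: 43.2
```

{"op": "step_arm", "data": {"targets": [{"travel": [0,0,0.02],"angular": [0,0,0],"gripper": 0.5},{"travel": [0,0,0.06],"angular": [0,0,0],"gripper": 0.5},{"travel": [0,0,0.12],"angular": [0,0,0],"gripper": 0.5},{"travel": [0,0.01,0.18],"angular": [0,0,0],"gripper": 0.5},{"travel": [0,0.04,0.24],"angular": [0,0,0],"gripper": 0.5},{"travel": [0,0.09,0.28],"angular": [0,0,0],"gripper": 0.5},{"travel": [-0.01,0.15,0.3],"angular": [0,0,0],"gripper": 0.5},{"travel": [-0.01,0.21,0.3],"angular": [0,0,0],"gripper": 0.5},{"travel": [-0.019,0.27,0.3],"angular": [0,0,0],"gripper": 0.5},{"travel": [-0.019,0.33,0.3],"angular": [0,0,0],"gripper": 0.5}]}}

```text
t: 22.1
tool_pos: [0.5578, -0.1436, 0.2331]
tool_rot: [2.929, -1.135, -0.003]
contact_force: [-0.9, -0.1, -2.1]
opening: 0.0564
grip_force: 43.0
```

{"op": "step_arm", "data": {"targets": [{"travel": [0,0.06,0],"angular": [0,0,0],"gripper": 0.5},{"travel": [0,0.12,0],"angular": [0,0,0],"gripper": 0.5},{"travel": [0,0.18,0],"angular": [0,0,0],"gripper": 0.5},{"travel": [0,0.24,0],"angular": [0,0,0],"gripper": 0.5},{"travel": [0,0.3,0],"angular": [0,0,0],"gripper": 0.5},{"travel": [0,0.36,0],"angular": [0,0,0],"gripper": 0.5},{"travel": [0,0.41,0],"angular": [0,0,0],"gripper": 0.5},{"travel": [0,0.44,0],"angular": [0,0,0],"gripper": 0.5},{"travel": [0,0.454,0],"angular": [0,0,0],"gripper": 0.5},{"travel": [0,0.454,0],"angular": [0,0,0],"gripper": 0.5}]}}

```text
t: 23.1
tool_pos: [0.5586, 0.1278, 0.2332]
tool_rot: [2.93, -1.132, -0.002]
contact_force: [-0.2, -0.6, -1.6]
opening: 0.0564
grip_force: 43.0
```

{"op": "step_arm", "data": {"targets": [{"travel": [0,0,0],"angular": [0,0,0],"gripper": 0.5},{"travel": [0,0,0],"angular": [0,0,0],"gripper": 0.5},{"travel": [0,0,0],"angular": [0,0,0],"gripper": 0.5}]}}

```text
t: 23.4
tool_pos: [0.5592, 0.1263, 0.2337]
tool_rot: [2.929, -1.136, 0.0]
contact_force: [-0.1, -0.9, -2.5]
opening: 0.0563
grip_force: 43.0
```

{"op": "step_arm", "data": {"targets": [{"travel": [0.001,0.001,-0.03],"angular": [0,0,0],"gripper": 0.5},{"travel": [0.001,0.001,-0.08],"angular": [0,0,0],"gripper": 0.5},{"travel": [0.001,0.001,-0.13],"angular": [0,0,0],"gripper": 0.5},{"travel": [0.001,0.001,-0.17],"angular": [0,0,0],"gripper": 0.5},{"travel": [0.001,0.001,-0.195],"angular": [0,0,0],"gripper": 0.5},{"travel": [0.001,0.001,-0.204],"angular": [0,0,0],"gripper": 0.5},{"travel": [0.001,0.001,-0.208],"angular": [0,0,0],"gripper": 0.5},{"travel": [0.001,0.001,-0.21],"angular": [0,0,0],"gripper": 0.5},{"travel": [0.001,0.001,-0.211],"angular": [0,0,0],"gripper": 0.5},{"travel": [0.001,0.001,-0.211],"angular": [0,0,0],"gripper": 0.5}]}}

```text
t: 24.4
tool_pos: [0.5605, 0.128, 0.1082]
tool_rot: [-2.929, 1.134, -0.003]
contact_force: [-0.3, 0.3, -1.8]
opening: 0.0559
grip_force: 43.0
```

{"op": "step_arm", "data": {"targets": [{"travel": [0,0,-0.001],"angular": [0,0,0],"gripper": 0.5},{"travel": [0,0,-0.002],"angular": [0,0,0],"gripper": 0.5},{"travel": [0,0,-0.002],"angular": [0,0,0],"gripper": 0.5},{"travel": [0,0,-0.002],"angular": [0,0,0],"gripper": 0.5}]}}

```text
t: 24.8
tool_pos: [0.5598, 0.1279, 0.106]
tool_rot: [-2.93, 1.134, -0.0]
contact_force: [0.3, 0.3, -1.5]
opening: 0.0563
grip_force: 43.0
```

{"op": "step_arm", "data": {"targets": [{"travel": [0,0,-0.001],"angular": [0,0,0],"gripper": 0.5},{"travel": [0,0,-0.002],"angular": [0,0,0],"gripper": 0.5},{"travel": [0,0,-0.002],"angular": [0,0,0],"gripper": 0.5},{"travel": [0,0,-0.002],"angular": [0,0,0],"gripper": 0.5}]}}

```text
t: 25.2
tool_pos: [0.56, 0.1279, 0.1059]
tool_rot: [2.93, -1.134, 0.0]
contact_force: [-2.7, -0.3, 5.6]
opening: 0.0564
grip_force: 43.7
```

{"op": "step_arm", "data": {"targets": [{"travel": [0,0,0],"angular": [0,0,0],"gripper": 0.66},{"travel": [0,0,0],"angular": [0,0,0],"gripper": 0.71},{"travel": [0,0,0],"angular": [0,0,0],"gripper": 0.78},{"travel": [0,0,0],"angular": [0,0,0],"gripper": 0.88},{"travel": [0,0,0],"angular": [0,0,0],"gripper": 0.95},{"travel": [0,0,0],"angular": [0,0,0],"gripper": 0.95},{"travel": [0,0,0.02],"angular": [0,0,0],"gripper": 0.95},{"travel": [0,0,0.08],"angular": [0,0,0],"gripper": 0.95},{"travel": [0,0,0.15],"angular": [0,0,0],"gripper": 1},{"travel": [0,0,0.21],"angular": [0,0,0],"gripper": 1}]}}

```text
t: 26.2
tool_pos: [0.56, 0.1279, 0.2338]
tool_rot: [-2.929, 1.134, -0.003]
contact_force: [0.3, 0.5, 0.2]
opening: 0.0852
grip_force: 0.0
```

{"op": "step_arm", "data": {"targets": [{"travel": [-0.01,-0.05,0.04],"angular": [0,0,0],"gripper": 1},{"travel": [-0.03,-0.11,0.04],"angular": [0,0,0],"gripper": 1},{"travel": [-0.05,-0.18,0.04],"angular": [0,0,0],"gripper": 1},{"travel": [-0.08,-0.25,0.04],"angular": [0,0,0],"gripper": 1},{"travel": [-0.1,-0.32,0.04],"angular": [0,0,0],"gripper": 1},{"travel": [-0.13,-0.39,0.04],"angular": [0,0,0],"gripper": 1},{"travel": [-0.15,-0.46,0.04],"angular": [0,0,0],"gripper": 1},{"travel": [-0.17,-0.52,0.04],"angular": [0,0,0],"gripper": 1},{"travel": [-0.178,-0.557,0.04],"angular": [0,0,0],"gripper": 1},{"travel": [-0.178,-0.557,0.04],"angular": [0,0,0],"gripper": 1}]}}

```text
t: 27.2
tool_pos: [0.4523, -0.2087, 0.2558]
tool_rot: [2.927, -1.14, 0.002]
contact_force: [0.6, 0.7, -0.7]
opening: 0.0855
grip_force: 0.0
```

{"op": "step_arm", "data": {"targets": [{"travel": [0,0,0],"angular": [0,0,0],"gripper": 1},{"travel": [0,0,0],"angular": [0,0,0],"gripper": 1},{"travel": [0,0,0],"angular": [0,0,0],"gripper": 1}]}}

```text
t: 27.5
tool_pos: [0.4533, -0.2053, 0.2549]
tool_rot: [-2.931, 1.132, -0.0]
contact_force: [-0.0, -0.4, 0.3]
opening: 0.0853
grip_force: 0.0
```

```bash
python3 - <<'E'
from h import *
snap('wrist','w2');snap('top','t3'); o=ctrl.get_obs(); print(o['t'],o['tool_pos'],o['contact_force'],o['opening'])
ov('w2','w2o',[(.453,-.206,.125,.033)],0,0,560,420,1.3)
E
```

```text
27.6 [ 0.45322825 -0.20543264  0.25476538] [-0.51686906 -0.10002816  1.05584328] 0.08544463108440045
```

View pics/w2o.png

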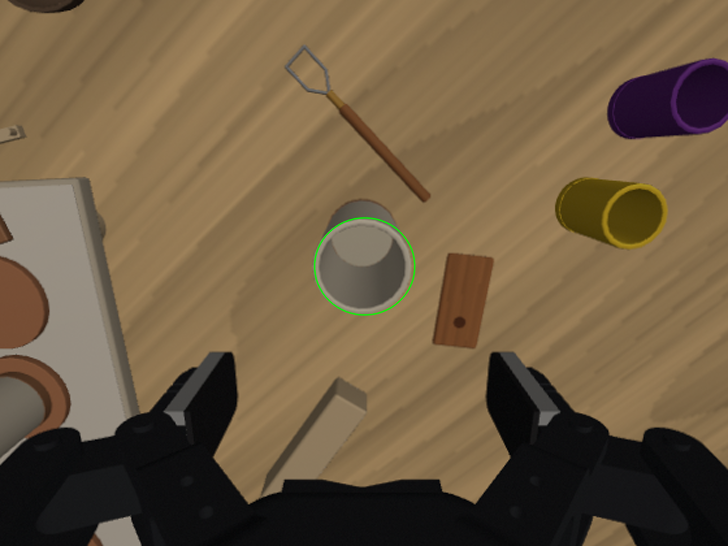

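The jar_1 rim matches the overlay and lies centred between the fingers, so I descend.

{"op": "step_arm", "data": {"targets": [{"travel": [0,-0.001,-0.04],"angular": [0,0,0],"gripper": 1},{"travel": [0,-0.001,-0.09],"angular": [0,0,0],"gripper": 1},{"travel": [0,-0.001,-0.13],"angular": [0,0,0],"gripper": 1},{"travel": [0,-0.001,-0.17],"angular": [0,0,0],"gripper": 1},{"travel": [0,-0.001,-0.2],"angular": [0,0,0],"gripper": 1},{"travel": [0,-0.001,-0.23],"angular": [0,0,0],"gripper": 1},{"travel": [0,-0.001,-0.26],"angular": [0,0,0],"gripper": 1},{"travel": [0,-0.001,-0.285],"angular": [0,0,0],"gripper": 1},{"travel": [0,-0.001,-0.301],"angular": [0,0,0],"gripper": 1},{"travel": [0,-0.001,-0.301],"angular": [0,0,0],"gripper": 1}]}}

```text
t: 28.6
tool_pos: [0.4521, -0.2061, 0.0725]
tool_rot: [-2.929, 1.133, 0.005]
contact_force: [0.5, 0.4, -0.2]
opening: 0.0855
grip_force: 0.0
```

{"op": "step_arm", "data": {"targets": [{"travel": [0,0,0],"angular": [0,0,0],"gripper": 0.9},{"travel": [0,0,0],"angular": [0,0,0],"gripper": 0.8},{"travel": [0,0,0],"angular": [0,0,0],"gripper": 0.7},{"travel": [0,0,0],"angular": [0,0,0],"gripper": 0.6},{"travel": [0,0,0],"angular": [0,0,0],"gripper": 0.6},{"travel": [0,0,0],"angular": [0,0,0],"gripper": 0.6},{"travel": [0,0,0],"angular": [0,0,0],"gripper": 0.6},{"travel": [0,0,0],"angular": [0,0,0],"gripper": 0.6}]}}

```text
t: 29.4
tool_pos: [0.4542, -0.2074, 0.0757]
tool_rot: [-2.93, 1.134, -0.005]
contact_force: [2.9, 1.5, 5.7]
opening: 0.0661
grip_force: 45.5
```

{"op": "step_arm", "data": {"targets": [{"travel": [0,0,0.02],"angular": [0,0,0],"gripper": 0.6},{"travel": [0,0,0.06],"angular": [0,0,0],"gripper": 0.6},{"travel": [0,0,0.11],"angular": [0,0,0],"gripper": 0.6},{"travel": [0,0,0.16],"angular": [0,0,0],"gripper": 0.6},{"travel": [0.01,0.01,0.21],"angular": [0,0,0],"gripper": 0.6},{"travel": [0.03,0.03,0.25],"angular": [0,0,0],"gripper": 0.6},{"travel": [0.06,0.06,0.28],"angular": [0,0,0],"gripper": 0.6},{"travel": [0.09,0.1,0.28],"angular": [0,0,0],"gripper": 0.6},{"travel": [0.12,0.14,0.28],"angular": [0,0,0],"gripper": 0.6},{"travel": [0.15,0.19,0.28],"angular": [0,0,0],"gripper": 0.6}]}}

```text
t: 30.4
tool_pos: [0.5426, -0.0925, 0.2415]
tool_rot: [2.928, -1.135, -0.003]
contact_force: [0.7, -0.8, -3.8]
opening: 0.066
grip_force: 45.9
```

{"op": "step_arm", "data": {"targets": [{"travel": [0.03,0.05,0],"angular": [0,0,0],"gripper": 0.6},{"travel": [0.06,0.1,0],"angular": [0,0,0],"gripper": 0.6},{"travel": [0.09,0.15,0],"angular": [0,0,0],"gripper": 0.6},{"travel": [0.11,0.2,0],"angular": [0,0,0],"gripper": 0.6},{"travel": [0.13,0.24,0],"angular": [0,0,0],"gripper": 0.6},{"travel": [0.143,0.26,0],"angular": [0,0,0],"gripper": 0.6},{"travel": [0.143,0.262,0],"angular": [0,0,0],"gripper": 0.6},{"travel": [0.143,0.262,0],"angular": [0,0,0],"gripper": 0.6},{"travel": [0.143,0.262,0],"angular": [0,0,0],"gripper": 0.6},{"travel": [0.143,0.262,0],"angular": [0,0,0],"gripper": 0.6}]}}

```text
t: 31.4
tool_pos: [0.6284, 0.0631, 0.2422]
tool_rot: [2.929, -1.136, -0.0]
contact_force: [-0.2, 0.4, -3.1]
opening: 0.0658
grip_force: 46.0
```

```bash
python3 - <<'E'
from h import *
snap('scene','s2'); o=ctrl.get_obs(); print(o['t'],o['tool_pos'],o['contact_force'],o['opening'])
crop('s2','s2c',210,30,410,250,2.7)
E
```

```text
31.45 [0.62848042 0.06325107 0.24221997] [-0.12206069  0.00898942 -3.41362018] 0.06601820689790998
```

View pics/s2c.png

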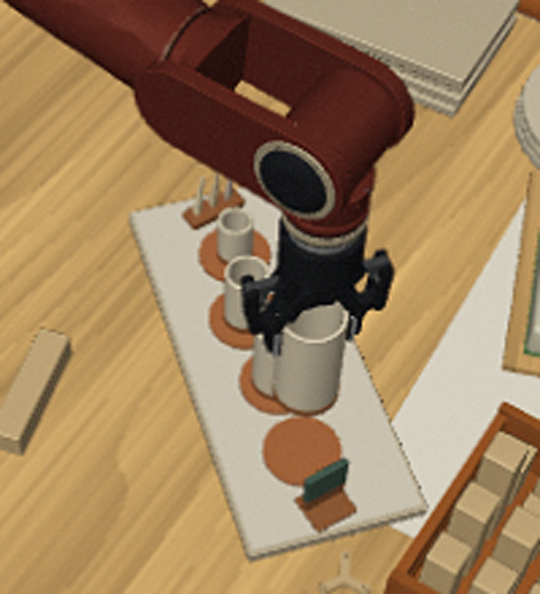

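Jar_1 hangs upright beside jar_2 and above the last cookie (crop 302,452), so I lower it.

{"op": "step_arm", "data": {"targets": [{"travel": [0.001,0.001,-0.03],"angular": [0,0,0],"gripper": 0.6},{"travel": [0.001,0.001,-0.07],"angular": [0,0,0],"gripper": 0.6},{"travel": [0.001,0.001,-0.11],"angular": [0,0,0],"gripper": 0.6},{"travel": [0.001,0.001,-0.145],"angular": [0,0,0],"gripper": 0.6},{"travel": [0.001,0.001,-0.17],"angular": [0,0,0],"gripper": 0.6},{"travel": [0.001,0.001,-0.182],"angular": [0,0,0],"gripper": 0.6},{"travel": [0.001,0.001,-0.187],"angular": [0,0,0],"gripper": 0.6},{"travel": [0.001,0.001,-0.189],"angular": [0,0,0],"gripper": 0.6},{"travel": [0.001,0.001,-0.19],"angular": [0,0,0],"gripper": 0.6},{"travel": [0.001,0.001,-0.19],"angular": [0,0,0],"gripper": 0.6}]}}

```text
t: 32.45
tool_pos: [0.63, 0.0649, 0.1293]
tool_rot: [-2.929, 1.134, -0.003]
contact_force: [-0.0, 0.1, -3.1]
opening: 0.066
grip_force: 46.1
```

{"op": "step_arm", "data": {"targets": [{"travel": [0,0,-0.001],"angular": [0,0,0],"gripper": 0.6},{"travel": [0,0,-0.002],"angular": [0,0,0],"gripper": 0.6},{"travel": [0,0,-0.002],"angular": [0,0,0],"gripper": 0.6},{"travel": [0,0,-0.002],"angular": [0,0,0],"gripper": 0.6}]}}

```text
t: 32.85
tool_pos: [0.6293, 0.0649, 0.1269]
tool_rot: [-2.93, 1.134, -0.0]
contact_force: [0.5, 0.1, -3.7]
opening: 0.0659
grip_force: 46.1
```

{"op": "step_arm", "data": {"targets": [{"travel": [0,0,-0.001],"angular": [0,0,0],"gripper": 0.6},{"travel": [0,0,-0.002],"angular": [0,0,0],"gripper": 0.6},{"travel": [0,0,-0.002],"angular": [0,0,0],"gripper": 0.6},{"travel": [0,0,-0.002],"angular": [0,0,0],"gripper": 0.6}]}}

```text
t: 33.25
tool_pos: [0.6296, 0.0648, 0.1268]
tool_rot: [-2.93, 1.134, -0.001]
contact_force: [-2.6, -0.1, 4.1]
opening: 0.0655
grip_force: 46.6
```

Contact. I release and back off.

{"op": "step_arm", "data": {"targets": [{"travel": [0,0,0],"angular": [0,0,0],"gripper": 0.77},{"travel": [0,0,0],"angular": [0,0,0],"gripper": 0.82},{"travel": [0,0,0],"angular": [0,0,0],"gripper": 0.88},{"travel": [0,0,0],"angular": [0,0,0],"gripper": 0.95},{"travel": [0,0,0],"angular": [0,0,0],"gripper": 1},{"travel": [0,0,0],"angular": [0,0,0],"gripper": 1},{"travel": [0,0,0.02],"angular": [0,0,0],"gripper": 1},{"travel": [0,0,0.08],"angular": [0,0,0],"gripper": 1},{"travel": [0,0,0.15],"angular": [0,0,0],"gripper": 1},{"travel": [0,0,0.21],"angular": [0,0,0],"gripper": 1}]}}

```text
t: 34.25
tool_pos: [0.6296, 0.0649, 0.2549]
tool_rot: [-2.929, 1.134, -0.003]
contact_force: [0.6, -0.6, 0.8]
opening: 0.0853
grip_force: 0.0
```

{"op": "step_arm", "data": {"targets": [{"travel": [0,-0.04,0.02],"angular": [0,0,0],"gripper": 1},{"travel": [-0.02,-0.1,0.02],"angular": [0,0,0],"gripper": 1},{"travel": [-0.04,-0.17,0.02],"angular": [0,0,0],"gripper": 1},{"travel": [-0.06,-0.24,0.02],"angular": [0,0,0],"gripper": 1},{"travel": [-0.08,-0.31,0.02],"angular": [0,0,0],"gripper": 1},{"travel": [-0.1,-0.38,0.02],"angular": [0,0,0],"gripper": 1},{"travel": [-0.12,-0.45,0.02],"angular": [0,0,0],"gripper": 1},{"travel": [-0.14,-0.5,0.02],"angular": [0,0,0],"gripper": 1},{"travel": [-0.14,-0.5,0.02],"angular": [0,0,0],"gripper": 1},{"travel": [-0.14,-0.5,0.02],"angular": [0,0,0],"gripper": 1}]}}

```text
t: 35.25
tool_pos: [0.5453, -0.2356, 0.2646]
tool_rot: [-2.929, 1.136, -0.002]
contact_force: [-0.0, -0.4, -0.1]
opening: 0.085
grip_force: 0.0
```

```bash
python3 - <<'E'
from h import *
snap('top','t4'); o=ctrl.get_obs(); print(o['t'],o['tool_pos'],o['contact_force'],o['opening'])
C=[(.4215,.254),(.4826,.1822),(.56,.1271),(.6296,.0648)]
ov('t4','t4c',[(x,y,.051,.043) for x,y in C]+[(x,y,.051+h,r) for (x,y),(h,r) in zip(C,[(.06,.021),(.08,.025),(.102,.029),(.125,.033)])],115,120,305,310,3.1)
E
```

```text
35.3 [ 0.54559041 -0.23478503  0.26441054] [-0.94693967  0.45659785 -0.50221783] 0.08494837051707216
```

View pics/t4c.png

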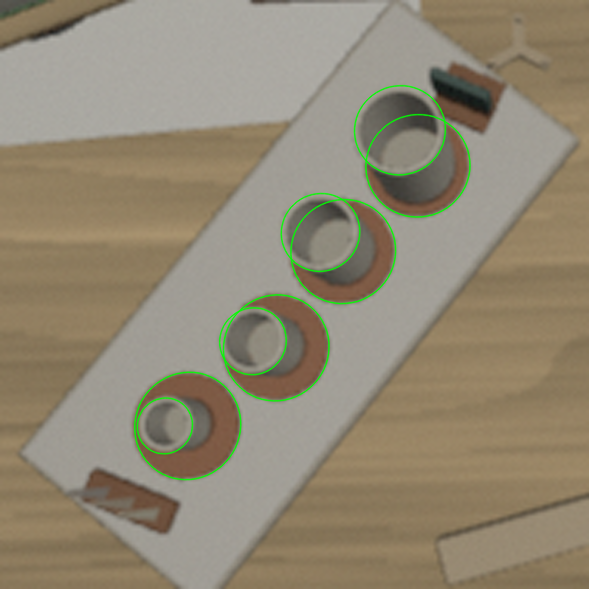

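All four jars stand upright and centred, graded from the cone pack at (135,500) to the tile at (465,95). Both of those are undisturbed, so I hand the job in.

```bash
python3 -c "
from station import ctrl
print(ctrl.finish_job())"
```

```text
the job is handed in; nothing more can be done
None
```

I handed the job in at 35 s: all four jars stand upright and centred on their cookies to within about 2 mm, smallest next to the cone pack and largest by the test tile, with both of those still in place.

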